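Find the carrier puck that passes the plug gauge and slide it into the bay

TASK

One of the three round carrier pucks has a good bore; the other two look the same but are too tight inside. Take the plug gauge from its rest and try it in the pucks where they stand until it goes fully home, collar down on the puck. Slide that puck along the worktop, without lifting it, into the low U-shaped bay until it rests against the back stop, and leave it there with the gauge standing fully home in it; leave the other two pucks and the things around where they are.

Things in the scene. Friction and masses are not known exactly. Their poses are not given: they have to be found in the camera images.
- puck_a: One of three outwardly identical grey plastic pucks, 70 mm in diameter, 50 mm high, about 0.4 kg, loose on the worktop. Origin: centre of its underside; z up along its blind bore. Which one is good changes from run to run. In the good one the gauge's collar comes to rest on the top face, its tip 10 mm above the underside. Slick foot: it slides at 1 to 2 N, towed by the gauge in its bore.
- puck_b: One of three outwardly identical grey plastic pucks, 70 mm in diameter, 50 mm high, about 0.4 kg, loose on the worktop. Origin: centre of its underside; z up along its blind bore. Which one is good changes from run to run. In the good one the gauge's collar comes to rest on the top face, its tip 10 mm above the underside. Slick foot: it slides at 1 to 2 N, towed by the gauge in its bore.
- puck_c: One of three outwardly identical grey plastic pucks, 70 mm in diameter, 50 mm high, about 0.4 kg, loose on the worktop. Origin: centre of its underside; z up along its blind bore. Which one is good changes from run to run. In the good one the gauge's collar comes to rest on the top face, its tip 10 mm above the underside. Slick foot: it slides at 1 to 2 N, towed by the gauge in its bore.
- puck_a_mouth (a point): Centre of this puck's bore at the top face, 50 mm above its underside. The bore is 23 mm across (no bevel) for 18 mm; below is a wider pocket with a hidden loose liner, down to 44 mm. In a tight puck a 20 mm pin stops on the liner about 20 mm below the top face; in the good one it passes freely.
- puck_b_mouth (a point): Centre of this puck's bore at the top face, 50 mm above its underside. The bore is 23 mm across (no bevel) for 18 mm; below is a wider pocket with a hidden loose liner, down to 44 mm. In a tight puck a 20 mm pin stops on the liner about 20 mm below the top face; in the good one it passes freely.
- puck_c_mouth (a point): Centre of this puck's bore at the top face, 50 mm above its underside. The bore is 23 mm across (no bevel) for 18 mm; below is a wider pocket with a hidden loose liner, down to 44 mm. In a tight puck a 20 mm pin stops on the liner about 20 mm below the top face; in the good one it passes freely.
- gauge: Steel plug gauge, 0.15 kg, upright in its rest at the start. Origin: on the axis at the underside of the collar; z up. Below: pin 20 mm in diameter, 40 mm long. Above: round collar 36 mm across, 6 mm thick, then a dark square handle 24 x 24 mm (flats face its x and y axes) from 6 to 66 mm above the origin, with a button on top to 69 mm. Grip it from above across two flats.
- gauge_tip (a point): Centre of the pin's lower end, on the axis 40 mm below the gauge's origin. The last 4 mm of the pin taper from 20 to 13 mm across.
- gauge_rest: Fixed aluminium block 84 x 64 x 46 mm (x, y, z) with a square hole 23.5 mm wide and 42 mm deep in the middle of its top, in which the gauge stands with its collar on the block. Origin: centre of its underside.
- bay: Fixed low U-shaped aluminium fence, rails 30 mm high and 8 mm thick, no floor. Origin: on the worktop in the middle. Its x axis points from the open side to the back stop. Inside: 100 mm wide; from the open end at own x = -47 mm to the back stop's face at own x = +47 mm, so a puck touching the stop has its centre at own x = +12 mm. Feet 4 mm high stick out 21 mm outside the rails.
- dosing_bottle: Bystander: white bottle with a blue cap, 47 x 48 x 84 mm, standing. Origin: centre of its underside.
- die_2: Bystander: flat aluminium nest for blister cards, 98 x 62 x 22 mm. Origin: centre of its underside.

How it is judged:
On the way:
1. the gauge is fully home in a puck that still stands where it stood (moved less than 25 mm) (((z of gauge_tip in the frame of puck_a between -0.002 and 0.014 m and horizontal distance between gauge_tip and puck_a below 0.008 m and angle between gauge's own z axis and vertical below 0.15 rad and distance of puck_a from where it was at the start of the episode below 0.025 m) or (z of gauge_tip in the frame of puck_b between -0.002 and 0.014 m and horizontal distance between gauge_tip and puck_b below 0.008 m and angle between gauge's own z axis and vertical below 0.15 rad and distance of puck_b from where it was at the start of the episode below 0.025 m) or (z of gauge_tip in the frame of puck_c between -0.002 and 0.014 m and horizontal distance between gauge_tip and puck_c below 0.008 m and angle between gauge's own z axis and vertical below 0.15 rad and distance of puck_c from where it was at the start of the episode below 0.025 m))), for 0.2 s.
At the end, for the whole second after the job is handed in: One puck stands flat in the bay against the back stop (within about 8 mm; within 25 mm of the bay's middle line), with the gauge released, upright and fully home in it (tip under 14 mm above the puck's underside); the other two pucks are within 25 mm of their starts; all at rest (((z of gauge_tip in the frame of puck_a between -0.002 and 0.014 m and horizontal distance between gauge_tip and puck_a below 0.008 m and angle between gauge's own z axis and vertical below 0.15 rad and x of puck_a in the frame of bay between 0.004 and 0.025 m and y of puck_a in the frame of bay between -0.025 and 0.025 m and linear speed of puck_a below 0.01 m/s and angle between puck_a's own z axis and vertical below 0.06 rad and height (world z) of puck_a below 0.005 m and distance of each of puck_b, puck_c from where it was at the start of the episode below 0.025 m) or (z of gauge_tip in the frame of puck_b between -0.002 and 0.014 m and horizontal distance between gauge_tip and puck_b below 0.008 m and angle between gauge's own z axis and vertical below 0.15 rad and x of puck_b in the frame of bay between 0.004 and 0.025 m and y of puck_b in the frame of bay between -0.025 and 0.025 m and linear speed of puck_b below 0.01 m/s and angle between puck_b's own z axis and vertical below 0.06 rad and height (world z) of puck_b below 0.005 m and distance of each of puck_a, puck_c from where it was at the start of the episode below 0.025 m) or (z of gauge_tip in the frame of puck_c between -0.002 and 0.014 m and horizontal distance between gauge_tip and puck_c below 0.008 m and angle between gauge's own z axis and vertical below 0.15 rad and x of puck_c in the frame of bay between 0.004 and 0.025 m and y of puck_c in the frame of bay between -0.025 and 0.025 m and linear speed of puck_c below 0.01 m/s and angle between puck_c's own z axis and vertical below 0.06 rad and height (world z) of puck_c below 0.005 m and distance of each of puck_a, puck_b from where it was at the start of the episode below 0.025 m)) and linear speed of gauge below 0.01 m/s); the robot touches nothing.
It fails at once if a puck is lifted more than 15 mm off the worktop (height (world z) of any of puck_a, puck_b, puck_c above 0.015 m).
It fails at once if a puck is tipped by more than 0.35 rad (angle between any of puck_a, puck_b, puck_c's own z axis and vertical above 0.35 rad).
It fails at once if a second puck is moved away (two pucks more than 40 mm from their starts) (distance of each of puck_a, puck_b from where it was at the start of the episode above 0.04 m or distance of each of puck_b, puck_c from where it was at the start of the episode above 0.04 m or distance of each of puck_a, puck_c from where it was at the start of the episode above 0.04 m).
It fails at once if a bystander is moved more than 25 mm (distance of any of dosing_bottle, die_2 from where it was at the start of the episode above 0.025 m).
It also fails if it takes over 54 s, if anything falls off the work surface, if the arm or the gripper's body presses on something with over 40 N, if the wrist force passes 120 N, or if a joint passes its speed limit or range.

ROBOT

A 6-joint arm with a two-finger parallel gripper is mounted at the origin on a cart in front of the work surface, level with it; the furniture and walls round the work are solid. World frame = base frame: x ahead of the robot, y to its left, z up, the work surface at z = 0. Lengths are in m, angles in rad, forces in N, time in s.
With the tool pointing down it reaches from about 0.375 to 0.975 m from the base axis. Payload 3.8 kg.
Tool frame: the origin (TCP) lies midway between the tips of the shut fingers; the grasp point (between the pads) lies arm.grip_depth behind it (arm.grip_depth is the distance from the TCP to the grasp point, in m); z points along the fingers, y is the line along which they close (so a half turn about z gives the same grasp; the last joint's range is limited). The gripper opens to 88 mm and grips with 3 to 60 N. Pads are 18 mm wide; open, the fingers measure 123 mm over their backs; the gripper's body (75 mm by 187 mm) begins 45 mm behind the grasp point.
Start: joints at [1.258, 0.264, 1.604, -0, 1.274, -0.037], TCP at [0.184, 0.649, 0.239] pointing down, gripper open.
Joint ranges: [-2.63, 2.63], [-0.94, 2.18], [0.31, 2.57], [-1.31, 4.45], [0, 2.66], [-2.55, 2.55]. Speed limits (rad/s): [2.57, 2.57, 3.14, 3.14, 3.14, 3.14].

INTERFACE

Orientations are given as a unit quaternion [w, x, y, z].
In Python, from rig import arm gives the robot as it stands.
- The arm moves only by the tool nudge_tcp, called as name(argument=value, ...) on one line, values as JSON. Schema: {"type":"object","properties":{"deltas":{"type":"array","items":{"type":"number"},"minItems":6,"maxItems":48},"aperture":{"type":"number"},"grip_n":{"type":"number"},"only":{"type":"string"},"quiet":{"type":"boolean"},"lines":{"type":"string"}},"required":["deltas"],"additionalProperties":false}. deltas is one flat list of numbers that holds 1 to 8 rows one after another, with no inner brackets; each row has 6 numbers: dx, dy, dz in units of 25 mm, then a rotation vector rx, ry, rz in rad; each row is the pose to reach, as a shift and turn from the pose commanded when the call began, along the tool's axes at that moment; what a row does not reach only later rows make up. A row lasts 1/12 s, in which the tool goes at most 0.0417 m and 0.125 rad, less where a joint would pass 70% of its speed; a pose out of reach is approached as far as the arm can. aperture is the finger opening in m, set as the call begins (left out keeps the last). The fingers move at their own pace and stop on an object; grip_n is the grip in N (left out, the last holds). Time passes only in rows, so rows that do not move let the fingers close. The tool returns the time, the measured TCP pose, the force, the opening and the grip force at its end. only (a regular expression) keeps the lines of the reply that match it, lines (a string "A,B") keeps lines A to B, and quiet returns only ok. Input that does not fit is refused with a message, and nothing moves.
- arm.read_state(): the state, without advancing time (a new reading comes with each control period).
- arm.read_camera(name): name is "scene" or "top"; returns a dict with "frame" (384x512x3 uint8, red, green, blue), "K" (3x3 intrinsics, pixels), "dist" ([k1, k2, p1, p2, k3] as OpenCV has them; the pictures are not rectified), "pose" (4x4, takes a point from camera to world coordinates). Camera axes: x right, y down, z forward; pixel columns grow to the right and rows downward; lengths in m; the calibration is good to about 2 mm. A picture is of the moment at which its call begins. There is no depth.
- arm.hand_in(): hands the job in; it is judged then, once.
The state is a dict: "time": time; "joints": joint angles; "dq": joint speeds; "joint_efforts": joint torques, N m; "tcp_pos": TCP position; "orientation": TCP orientation; "contact_force": force on the tool from outside, world axes, zero at the start; "wrist_torque": the same for the moment, N m; "gripper_width": finger opening in m; "grasp_force": force on a finger pad.
Only numpy, scipy, OpenCV 4.12 (cv2) and the standard library are available. Lean on these libraries where they do the work, as an engineer would, in place of code of your own. Each camera call takes 0.05 s, during which the arm holds its last target. There are 200 camera calls.

## Working session

There is one attempt and no reset: what is moved stays moved. The work goes in short steps, Python scripts to look and compute and a tool call to move; the robot and the scene stay as the last step left them, time stands still between calls to the robot, and variables do not carry over. Pictures are saved under pics/ and viewed, at most 10 in all, crops included, and the job is handed in when it is done.

```bash
ls; mkdir -p pics
```

Run:
```python
from rig import arm
import cv2
s=arm.read_state();print(s['tcp_pos'],s['orientation'],arm.grip_depth,s['gripper_width'],s['time'])
for n in('scene','top'):
    c=arm.read_camera(n);cv2.imwrite(f'pics/{n}0.png',cv2.resize(c['frame'][:,:,::-1],(800,600),interpolation=cv2.INTER_CUBIC))
    print(c['K'],c['dist'],c['pose'])
```

```text
pics
rig.py
[0.18360857 0.64881949 0.23741662] [-1.83458483e-04  1.37440783e-01  9.90509387e-01 -1.07345116e-03] 0.0187 0.0880082861034575 0.0
[[460.5394565    0.         260.11840604]
 [  0.         460.5394565  192.97884674]
 [  0.           0.           1.        ]] [0.04645419 0.         0.         0.         0.        ] [[ 0.50076368 -0.60481417  0.61922173 -0.19760997]
 [-0.86556297 -0.34490058  0.36310376 -0.46230367]
 [-0.00604036 -0.71780458 -0.69621843  0.99181438]
 [ 0.          0.          0.          1.        ]]
[[427.65847148   0.         259.3126527 ]
 [  0.         427.65847148 184.98212208]
 [  0.           0.           1.        ]] [0.04003492 0.         0.         0.         0.        ] [[-1.99948398e-03 -9.99227601e-01  3.92454319e-02  5.75383111e-01]
 [-9.99547761e-01  8.19496151e-04 -3.00599716e-02  3.67202258e-02]
 [ 3.00045918e-02 -3.92877880e-02 -9.98777350e-01  1.22006727e+00]
 [ 0.00000000e+00  0.00000000e+00  0.00000000e+00  1.00000000e+00]]
```

View pics/top0.png

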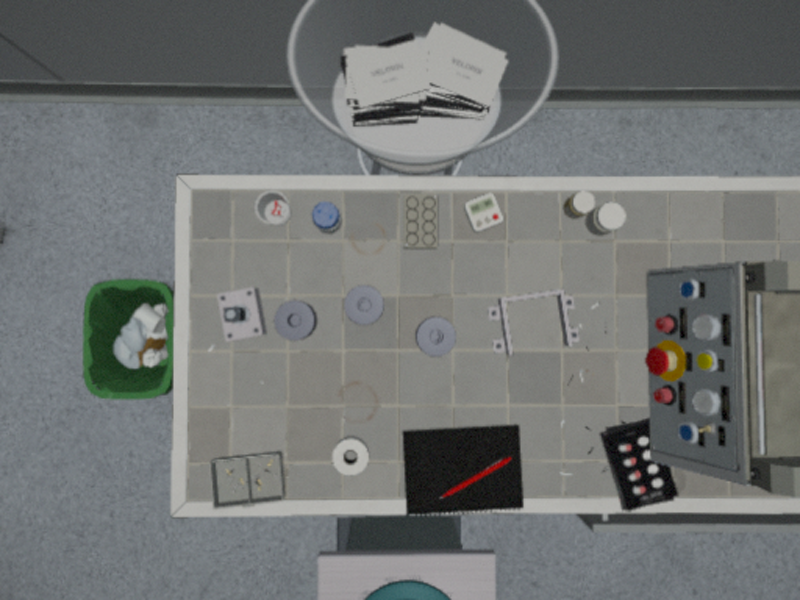

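View pics/scene0.png

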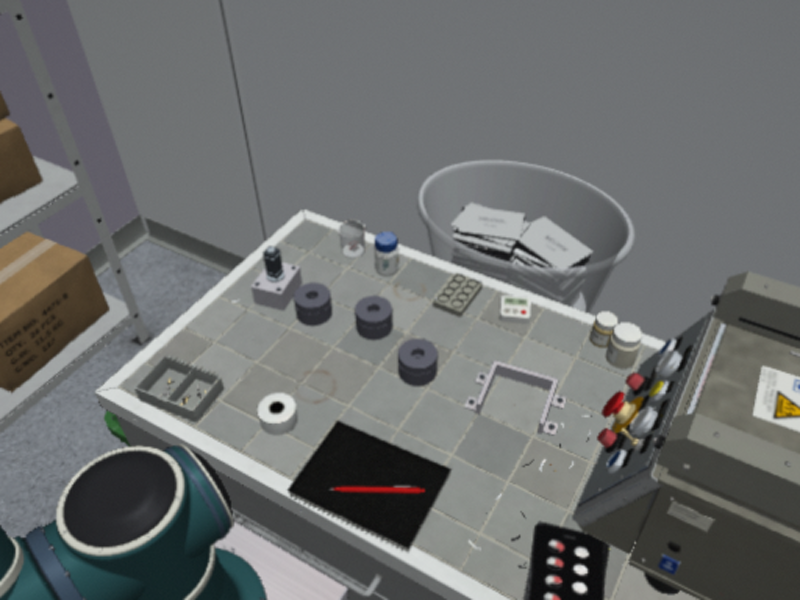

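The top view shows the rest with gauge at (235,313), pucks at (295,320), (364,305) and (436,337), and the bay around (535,320) with its open side towards the robot. In the scene view, the gauge stands at (273,263) and the pucks at (313,303), (374,317) and (418,361). Next I'll take enlarged crops.

Run:
```python
import cv2
from rig import arm
f=arm.read_camera('top')['frame'][:,:,::-1]
a=cv2.resize(f[178:226,134:254],None,fx=6.6,fy=6.6,interpolation=cv2.INTER_CUBIC)
b=cv2.resize(f[178:232,254:374],None,fx=6.6,fy=6.6,interpolation=cv2.INTER_CUBIC)[:,:a.shape[1]]
for im in (a,b): pass
o=cv2.vconcat([a[:300],b[:300]]) if False else None
cv2.imwrite('pics/a.png',a);cv2.imwrite('pics/b.png',b)
```

```text
(no output)
```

View pics/a.png

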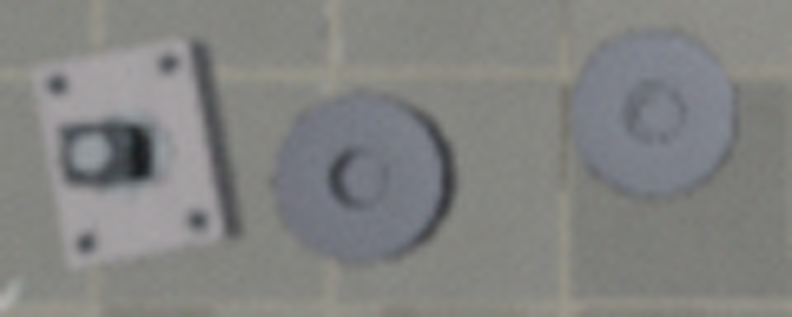

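View pics/b.png

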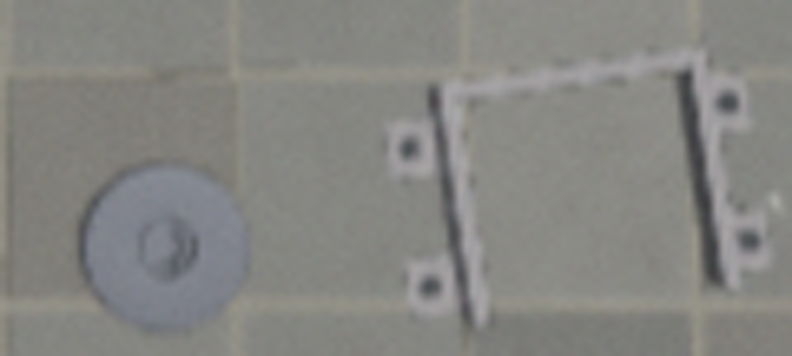

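Create h.py:
```python
import numpy as np,cv2
from rig import arm
C={}
def w(u,v,z,cam='top'):
    c=C.setdefault(cam,arm.read_camera(cam))
    d=cv2.undistortPoints(np.array([[[u,v]]],float),c['K'],np.array(c['dist'])).ravel()
    P=c['pose'];r=P[:3,:3]@np.r_[d,1];o=P[:3,3]
    return (o+r*(z-o[2])/r[2])[:2]
def crop(x,y,z,ox,oy=178,s=6.6): return w((x+.5)/s-.5+ox,(y+.5)/s-.5+oy,z)
```

Run:
```python
from h import *
np.set_printoptions(precision=4,suppress=True)
c=[crop(x,y,.046,134) for x,y in((33,72),(187,38),(227,235),(70,268))]
print('rest',np.mean(c,0),[np.linalg.norm(c[i]-c[i-1]) for i in range(4)],'ang', [np.degrees(np.arctan2(*(c[i]-c[i-1])[::-1])) for i in range(4)])
print('button',crop(93,153,.115,134))
for n,x,y,ox,l,r in(('A',359,177,134,276,441),('B',653,114,134,571,736),('C',165,246,254,82,248)): print(n,crop(x,y,.05,ox),np.linalg.norm(crop(l,y,.05,ox)-crop(r,y,.05,ox)))
h=[crop(x,y,.004,254) for x,y in((409,148),(429,286),(749,240),(727,102))]
print('bay feet',np.mean(h,0),h,'axis',(h[0]+h[3]-h[1]-h[2])/2)
k=[crop(x,y,.03,254) for x,y in((433,88),(703,48),(737,286),(473,327))]
print('rail corners',k,np.mean(k,0),[np.linalg.norm(k[i]-k[i-1]) for i in range(4)])
from scipy.spatial.transform import Rotation as R
print(R.from_quat(arm.read_state()['orientation'],scalar_first=True).as_matrix())
```

```text
rest [0.5788 0.29  ] [np.float64(0.08206482721036244), np.float64(0.0641288795987933), np.float64(0.0829797971855357), np.float64(0.06508822003209473)] ang [np.float64(11.085130208970565), np.float64(-77.42116755411763), np.float64(-168.2404871544614), np.float64(101.75629634295251)]
button [0.5787 0.2891]
A [0.5687 0.1956] 0.06748029762418674
B [0.5945 0.0748] 0.0681604979539587
C [ 0.5396 -0.051 ] 0.0688940008613016
bay feet [ 0.5602 -0.2336] [array([ 0.5802, -0.1603]), array([ 0.5207, -0.1684]), array([ 0.5402, -0.3073]), array([ 0.5999, -0.2985])] axis [0.0596 0.0085]
rail corners [array([ 0.6054, -0.1664]), array([ 0.6223, -0.2814]), array([ 0.5216, -0.2946]), array([ 0.5046, -0.1825])] [ 0.5635 -0.2312] [np.float64(0.10214563262146148), np.float64(0.11619018076463454), np.float64(0.10156383119260864), np.float64(0.11334037022996352)]
[[-0.9622  0.2723  0.    ]
 [ 0.2723  0.9622  0.    ]
 [-0.      0.     -1.    ]]
```
Rest block yaw: long edge 84 in x (own) at ~11.4° world or with 82... lengths: i=0: c0-c3: 82mm direction 11°. So own x at ~11.4°. Square, so gauge handle yaw 11.4° mod 90.

Crop a: block corners (33,72), (187,38), (227,235) and (70,268), gauge button (93,153), puck A centre (359,177), puck B centre (653,114). Crop b: puck C centre (165,246), bay feet holes (409,148), (429,286), (749,240) and (727,102). Measured sizes agree to 1–2.5 mm: block 82–83 × 64–65, puck diameters 67–69, and rail outline about 102 × 115.

I'm moving above the gauge and turning +0.475 rad.

Units first: shifts go in units of 25 mm. So -0.478 m is -19.12, -0.238 m is -9.52.

nudge_tcp(deltas=[-19.12,-9.52,0,0,0,-0.12,-19.12,-9.52,0,0,0,-0.24,-19.12,-9.52,0,0,0,-0.36,-19.12,-9.52,0,0,0,-0.475,-19.12,-9.52,0,0,0,-0.475,-19.12,-9.52,0,0,0,-0.475,-19.12,-9.52,0,0,0,-0.475,-19.12,-9.52,0,0,0,-0.475], aperture=0.06)

```text
time: 1.92
tcp_pos: [0.4317, 0.4238, 0.239]
orientation: [0.0, -0.1, 0.995, 0.0]
contact_force: [0.1, -0.1, -1.0]
gripper_width: 0.0599
grasp_force: 0.0
```

Create go.py:
```python
# go.py x y z [yaw of tool y]: shift in tool axes from the measured pose
import sys,numpy as np
from rig import arm
from scipy.spatial.transform import Rotation as R
s=arm.read_state();r=R.from_quat(s['orientation'],scalar_first=True);M=r.as_matrix()
t=np.array(list(map(float,sys.argv[1:4])));yaw=np.arctan2(M[1,1],M[0,1])
print('tcp',s['tcp_pos'].round(4) if hasattr(s['tcp_pos'],'round') else s['tcp_pos'],'d',(M.T@(t-s['tcp_pos'])).round(4),'yaw',yaw.round(4),'tilt',M[:2,2].round(4),'w',np.round(s['gripper_width'],4))
```

```bash
python3 go.py .5788 .2893 .15
```

```text
tcp [0.4317 0.4238 0.239 ] d [-0.1175 -0.161   0.089 ] yaw 1.7702 tilt [0.0005 0.0005] w 0.0599
```

nudge_tcp(deltas=[-4.7,-6.44,0.8,0,0,0,-4.7,-6.44,2,0,0,0,-4.7,-6.44,3.56,0,0,0,-4.7,-6.44,3.56,0,0,0,-4.7,-6.44,3.56,0,0,0,-4.7,-6.44,3.56,0,0,0,-4.7,-6.44,3.56,0,0,0,-4.7,-6.44,3.56,0,0,0])

```text
time: 2.58
tcp_pos: [0.5772, 0.2906, 0.1494]
orientation: [-0.001, -0.099, 0.995, 0.0]
contact_force: [-0.2, 0.1, -0.3]
gripper_width: 0.06
grasp_force: 0.0
```

```bash
python3 go.py .5788 .2893 .08
```

Run:
```python
import cv2
from rig import arm
f=arm.read_camera('scene')['frame'][:,:,::-1]
cv2.imwrite('pics/s1.png',cv2.resize(f[90:240,110:310],None,fx=4,fy=4,interpolation=cv2.INTER_CUBIC))
```

```text
tcp [0.5772 0.2906 0.1494] d [-0.0014 -0.0016  0.0694] yaw 1.7683 tilt [-0.0016  0.0001] w 0.06
```

View pics/s1.png

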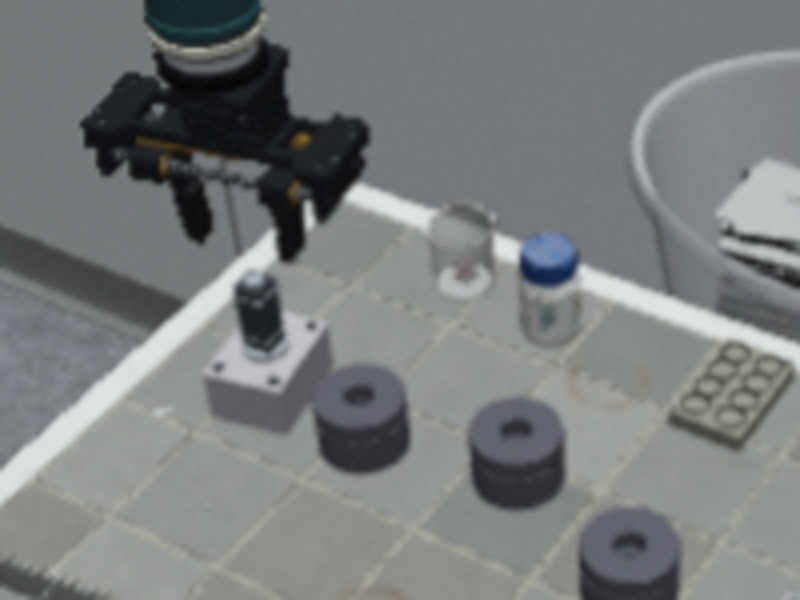

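The fingertips at (200,235) and (290,255) straddle the handle, whose top is at (258,275). I'm going down and gripping.

nudge_tcp(deltas=[-0.04,-0.04,1.2,0,0,0,-0.04,-0.04,2.4,0,0,0,-0.04,-0.04,2.8,0,0,0,-0.04,-0.04,2.8,0,0,0,-0.04,-0.04,2.8,0,0,0])

```text
time: 3.05
tcp_pos: [0.5781, 0.2912, 0.0806]
orientation: [0.0, -0.1, 0.995, 0.0]
contact_force: [-0.6, 0.4, 0.6]
gripper_width: 0.0598
grasp_force: 0.0
```

nudge_tcp(deltas=[0,0,0,0,0,0,0,0,0,0,0,0,0,0,0,0,0,0,0,0,0,0,0,0,0,0,0,0,0,0,0,0,0,0,0,0,0,0,0,0,0,0,0,0,0,0,0,0], aperture=0.0, grip_n=60)

```text
time: 3.72
tcp_pos: [0.5788, 0.2901, 0.0803]
orientation: [0.0, -0.099, 0.995, 0.0]
contact_force: [-1.0, 1.7, 3.8]
gripper_width: 0.0237
grasp_force: 59.4
```

```bash
python3 go.py .5788 .2893 .08
```

```text
tcp [0.5788 0.2901 0.0803] d [ 0.0002 -0.0008  0.0003] yaw 1.7698 tilt [0.0003 0.0005] w 0.0237
```

To row units: -0.076 m is -3.04, -0.06 m is -2.4.

nudge_tcp(deltas=[0,0,-1.2,0,0,0,0,0,-2.4,0,0,0,0,0,-3.04,0,0,0,0,0,-3.04,0,0,0,0,0,-3.04,0,0,0,0,0,-3.04,0,0,0])

```text
time: 4.22
tcp_pos: [0.5775, 0.2893, 0.1537]
orientation: [-0.001, -0.099, 0.995, -0.001]
contact_force: [0.6, 0.8, -1.9]
gripper_width: 0.0234
grasp_force: 59.9
```

```bash
python3 go.py .5687 .1961 .13
```

```text
tcp [0.5775 0.2893 0.1537] d [ 0.027  -0.0895  0.0238] yaw 1.7699 tilt [-0.0027 -0.0014] w 0.0234
```

To row units: 0.0285 m is 1.14, -0.09 m is -3.6.

nudge_tcp(deltas=[1.14,-3.6,0,0,0,0,1.14,-3.6,0,0,0,0,1.14,-3.6,0,0,0,0,1.14,-3.6,0.88,0,0,0,1.14,-3.6,0.88,0,0,0,1.14,-3.6,0.88,0,0,0,1.14,-3.6,0.88,0,0,0])

```text
time: 4.8
tcp_pos: [0.5678, 0.1963, 0.1326]
orientation: [-0.001, -0.1, 0.995, -0.0]
contact_force: [-0.7, -0.4, -1.4]
gripper_width: 0.0236
grasp_force: 59.9
```

```bash
python3 go.py .5687 .1961 .13
```

Run:
```python
import cv2
from rig import arm
f=arm.read_camera('scene')['frame'][:,:,::-1]
cv2.imwrite('pics/s2.png',cv2.resize(f[120:220,150:280],None,fx=6,fy=6,interpolation=cv2.INTER_CUBIC))
```

```text
tcp [0.5678 0.1963 0.1326] d [-0.0008 -0.0003  0.0026] yaw 1.7703 tilt [-0.0023 -0.0005] w 0.0236
```

View pics/s2.png

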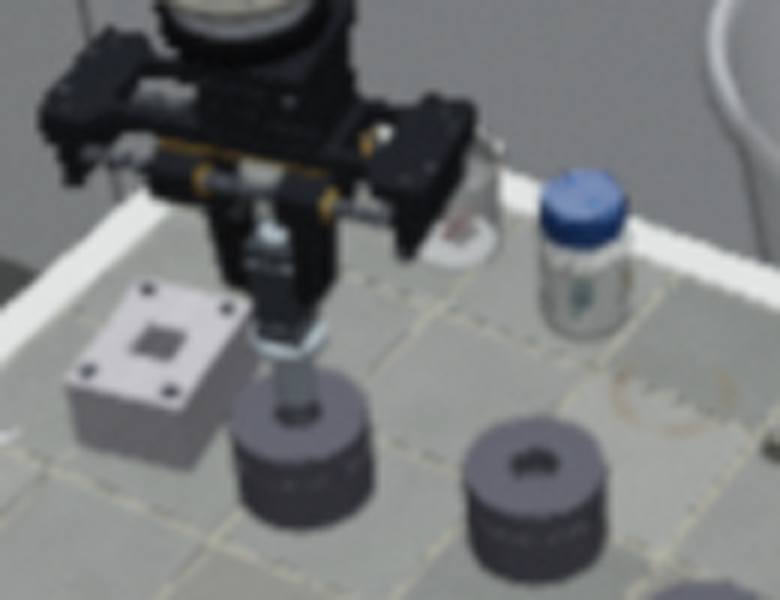

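The gauge pin at (295,395) is directly over puck A's bore at (298,412). I'm lowering in small steps while watching the force.

To row units: 0.018 m is 0.72, 0.012 m is 0.48.

nudge_tcp(deltas=[0,0,0.24,0,0,0,0,0,0.48,0,0,0,0,0,0.72,0,0,0,0,0,0.72,0,0,0,0,0,0.72,0,0,0])

```text
time: 5.27
tcp_pos: [0.568, 0.1961, 0.1149]
orientation: [-0.001, -0.1, 0.995, -0.0]
contact_force: [-0.4, 0.5, -1.4]
gripper_width: 0.0234
grasp_force: 59.9
```

nudge_tcp(deltas=[0,0,0.2,0,0,0,0,0,0.4,0,0,0,0,0,0.52,0,0,0,0,0,0.52,0,0,0,0,0,0.52,0,0,0])

```text
time: 5.68
tcp_pos: [0.5684, 0.196, 0.1023]
orientation: [-0.0, -0.099, 0.995, -0.0]
contact_force: [0.4, 0.0, -1.6]
gripper_width: 0.0236
grasp_force: 59.9
```

```bash
python3 go.py .5687 .1961 .084
```

```text
tcp [0.5684 0.196  0.1023] d [-0.0003  0.0001  0.0183] yaw 1.7699 tilt [-0.0005 -0.0002] w 0.0236
```

nudge_tcp(deltas=[0,0,0.16,0,0,0,0,0,0.28,0,0,0,0,0,0.28,0,0,0])

```text
time: 5.93
tcp_pos: [0.5682, 0.1959, 0.095]
orientation: [-0.0, -0.099, 0.995, -0.0]
contact_force: [0.1, -0.2, -1.4]
gripper_width: 0.0234
grasp_force: 59.9
```

nudge_tcp(deltas=[0,0,0.12,0,0,0,0,0,0.24,0,0,0,0,0,0.32,0,0,0,0,0,0.32,0,0,0])

```text
time: 6.27
tcp_pos: [0.5681, 0.1959, 0.087]
orientation: [-0.001, -0.099, 0.995, -0.0]
contact_force: [0.5, -0.2, -1.8]
gripper_width: 0.0237
grasp_force: 59.9
```

```bash
python3 go.py .5687 .1961 .084
```

```text
tcp [0.5681 0.1959 0.087 ] d [-0.0006  0.0001  0.003 ] yaw 1.77 tilt [-0.001  -0.0003] w 0.0237
```

Already about 37 mm deep without force, so A is the good puck. Going fully home.

To row units: 0.0035 m is 0.14, 0.003 m is 0.12.

nudge_tcp(deltas=[0,0,0.04,0,0,0,0,0,0.08,0,0,0,0,0,0.12,0,0,0,0,0,0.14,0,0,0,0,0,0.14,0,0,0,0,0,0.14,0,0,0])

```text
time: 6.77
tcp_pos: [0.5688, 0.1961, 0.0846]
orientation: [0.0, -0.099, 0.995, 0.0]
contact_force: [-1.2, 0.3, -0.1]
gripper_width: 0.0235
grasp_force: 59.9
```

```bash
python3 go.py .5687 .1961 .084
```

```text
tcp [0.5688 0.1961 0.0846] d [ 0.0001 -0.      0.0006] yaw 1.77 tilt [0.0005 0.0001] w 0.0235
```

nudge_tcp(deltas=[0,0,0.02,0,0,0,0,0,0.04,0,0,0,0,0,0.04,0,0,0,0,0,0.04,0,0,0])

```text
time: 7.1
tcp_pos: [0.5689, 0.1962, 0.0845]
orientation: [0.0, -0.099, 0.995, 0.0]
contact_force: [-2.7, -0.3, 5.5]
gripper_width: 0.0232
grasp_force: 59.9
```

The 5.5 N push-up at 84.5 mm means the collar is seated. I'm easing off 1 mm and towing towards the robot, clear of B and C.

nudge_tcp(deltas=[0.16,-0.024,-0.048,0,0,0,0.64,-0.092,-0.048,0,0,0,1.44,-0.208,-0.048,0,0,0,2.32,-0.336,-0.048,0,0,0,3.2,-0.464,-0.048,0,0,0,4.08,-0.592,-0.048,0,0,0,4.88,-0.708,-0.048,0,0,0,5.42,-0.784,-0.048,0,0,0])

```text
time: 7.77
tcp_pos: [0.4388, 0.1498, 0.0847]
orientation: [0.001, -0.099, 0.995, 0.0]
contact_force: [1.0, 0.4, -1.5]
gripper_width: 0.0238
grasp_force: 59.9
```

nudge_tcp(deltas=[0,0,0,0,0,0,0,0,0,0,0,0])

```text
time: 7.93
tcp_pos: [0.439, 0.1498, 0.0845]
orientation: [0.0, -0.099, 0.995, 0.0]
contact_force: [-0.7, 0.4, 0.5]
gripper_width: 0.0234
grasp_force: 59.9
```

```bash
python3 go.py .44 -.25 .085
```

```text
tcp [0.439  0.1498 0.0845] d [ 0.0781 -0.3921 -0.0005] yaw 1.7699 tilt [0.0002 0.    ] w 0.0234
```

Run:
```python
import cv2
from rig import arm
f=arm.read_camera('scene')['frame'][:,:,::-1]
cv2.imwrite('pics/s3.png',cv2.resize(f[100:300,60:330],None,fx=2.9,fy=2.9,interpolation=cv2.INTER_CUBIC))
```

```text
(no output)
```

View pics/s3.png

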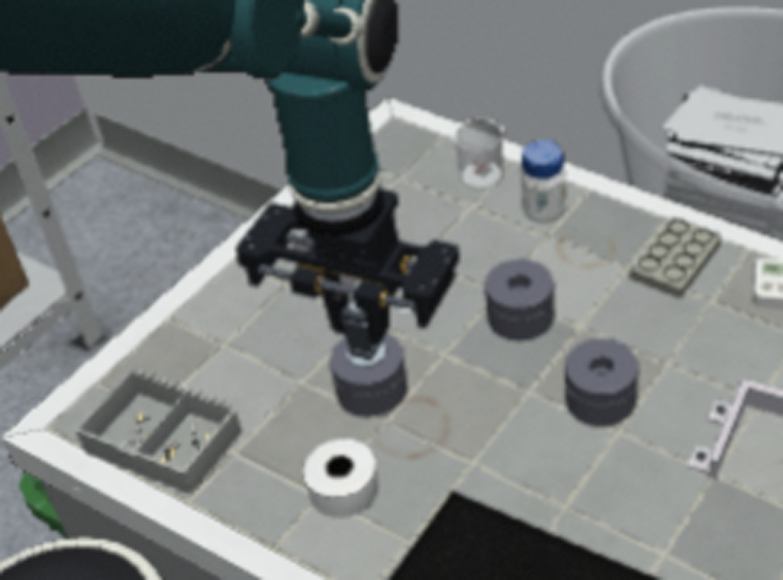

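The puck at (370,375) followed the gauge. The roll at (340,470) and puck C at (600,380) are both clear of the lane along x = 0.44.

To row units: -0.02 m is -0.8, -0.159 m is -6.36.

nudge_tcp(deltas=[0.04,-0.24,0,0,0,0,0.16,-0.8,0,0,0,0,0.32,-1.6,0,0,0,0,0.508,-2.56,0,0,0,0,0.7,-3.52,0,0,0,0,0.892,-4.48,0,0,0,0,1.08,-5.44,0,0,0,0,1.264,-6.36,0,0,0,0])

```text
time: 8.65
tcp_pos: [0.441, -0.0132, 0.0846]
orientation: [0.001, -0.099, 0.995, 0.0]
contact_force: [1.2, 2.0, -0.2]
gripper_width: 0.0232
grasp_force: 59.9
```

nudge_tcp(deltas=[0.184,-0.92,0,0,0,0,0.368,-1.84,0,0,0,0,0.548,-2.76,0,0,0,0,0.732,-3.68,0,0,0,0,0.916,-4.6,0,0,0,0,1.1,-5.52,0,0,0,0,1.28,-6.44,0,0,0,0,1.432,-7.2,0,0,0,0])

```text
time: 9.32
tcp_pos: [0.4413, -0.1974, 0.0846]
orientation: [0.0, -0.099, 0.995, 0.0]
contact_force: [-0.8, 2.3, 4.0]
gripper_width: 0.0237
grasp_force: 59.9
```

```bash
python3 go.py .44 -.25 .085
```

```text
tcp [ 0.4413 -0.1974  0.0846] d [ 0.0117 -0.0513 -0.0005] yaw 1.7693 tilt [0.0008 0.0002] w 0.0237
```

To row units: -0.0513 m is -2.052, -0.046 m is -1.84.

nudge_tcp(deltas=[0.16,-0.72,0,0,0,0,0.32,-1.36,0,0,0,0,0.44,-1.84,0,0,0,0,0.468,-2.052,0,0,0,0,0.468,-2.052,0,0,0,0,0.468,-2.052,0,0,0,0])

```text
time: 9.82
tcp_pos: [0.4397, -0.2489, 0.0845]
orientation: [0.0, -0.099, 0.995, -0.001]
contact_force: [0.0, -0.6, 1.8]
gripper_width: 0.0238
grasp_force: 59.9
```

nudge_tcp(deltas=[-0.2,-0.012,0,0,0,0,-0.68,-0.04,0,0,0,0,-1.32,-0.076,0,0,0,0,-2,-0.112,0,0,0,0,-2.6,-0.148,0,0,0,0,-3.04,-0.172,0,0,0,0,-3.2,-0.18,0,0,0,0,-3.2,-0.18,0,0,0,0])

```text
time: 10.48
tcp_pos: [0.5199, -0.2359, 0.0845]
orientation: [0.0, -0.1, 0.995, 0.0]
contact_force: [0.9, 1.0, 2.2]
gripper_width: 0.0235
grasp_force: 59.9
```

```bash
python3 go.py .5719 -.231 .085
```

Run:
```python
import cv2
from rig import arm
f=arm.read_camera('scene')['frame'][:,:,::-1]
cv2.imwrite('pics/s4.png',cv2.resize(f[160:300,220:410],None,fx=4,fy=4,interpolation=cv2.INTER_CUBIC))
```

```text
tcp [ 0.5199 -0.2359  0.0845] d [-0.052  -0.0055 -0.0004] yaw 1.7713 tilt [0.0009 0.0002] w 0.0235
```

View pics/s4.png

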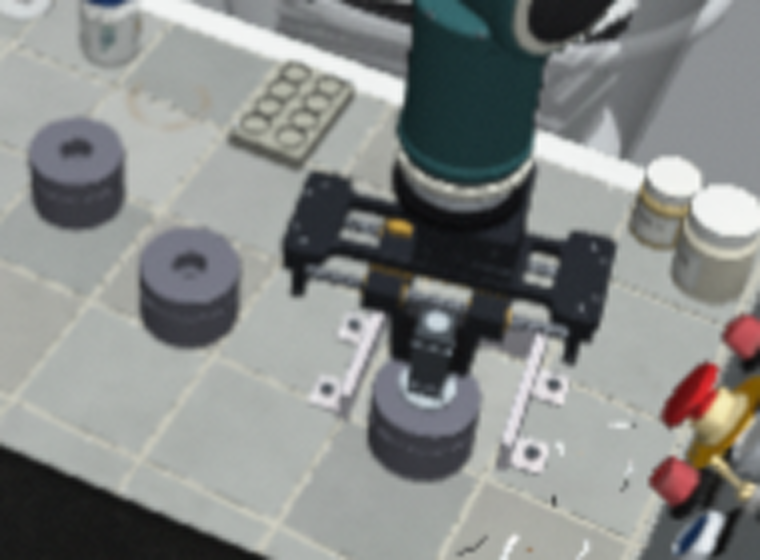

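The puck at (425,410) is entering between the rails at (360,370) and (525,400), roughly centred. Moving on to the stop.

To row units: -0.048 m is -1.92, -0.045 m is -1.8.

nudge_tcp(deltas=[-0.24,-0.024,0,0,0,0,-0.64,-0.064,0,0,0,0,-1.12,-0.12,0,0,0,0,-1.56,-0.168,0,0,0,0,-1.8,-0.2,0,0,0,0,-1.92,-0.208,0,0,0,0,-1.92,-0.208,0,0,0,0])

```text
time: 11.12
tcp_pos: [0.5674, -0.2324, 0.0845]
orientation: [0.0, -0.1, 0.995, -0.0]
contact_force: [-0.1, -0.7, 3.3]
gripper_width: 0.0232
grasp_force: 59.9
```

nudge_tcp(deltas=[-0.04,0,0,0,0,0,-0.08,0,0,0,0,0,-0.12,0,0,0,0,0,-0.12,0,0,0,0,0,-0.12,0,0,0,0,0])

```text
time: 11.53
tcp_pos: [0.5694, -0.2318, 0.0844]
orientation: [-0.0, -0.099, 0.995, -0.0]
contact_force: [-2.6, -1.6, 4.5]
gripper_width: 0.0233
grasp_force: 59.9
```

nudge_tcp(deltas=[-0.04,0,0,0,0,0,-0.08,0,0,0,0,0,-0.08,0,0,0,0,0,-0.08,0,0,0,0,0])

```text
time: 11.87
tcp_pos: [0.5717, -0.2313, 0.0844]
orientation: [0.0, -0.099, 0.995, 0.0]
contact_force: [-2.5, -0.6, 5.1]
gripper_width: 0.0235
grasp_force: 59.9
```

nudge_tcp(deltas=[-0.04,0,0,0,0,0,-0.08,0,0,0,0,0,-0.08,0,0,0,0,0,-0.08,0,0,0,0,0])

```text
time: 12.2
tcp_pos: [0.5737, -0.2309, 0.0844]
orientation: [0.0, -0.099, 0.995, 0.0]
contact_force: [-1.7, -1.3, 4.0]
gripper_width: 0.0234
grasp_force: 59.9
```

To row units: -0.0015 m is -0.06, -0.001 m is -0.04.

nudge_tcp(deltas=[-0.04,0,0,0,0,0,-0.06,0,0,0,0,0,-0.06,0,0,0,0,0,-0.06,0,0,0,0,0])

```text
time: 12.53
tcp_pos: [0.5747, -0.2307, 0.0844]
orientation: [-0.0, -0.1, 0.995, 0.0]
contact_force: [-4.4, -0.1, 6.1]
gripper_width: 0.0233
grasp_force: 59.9
```

nudge_tcp(deltas=[-0.04,0,0,0,0,0,-0.06,0,0,0,0,0,-0.06,0,0,0,0,0,-0.06,0,0,0,0,0])

```text
time: 12.87
tcp_pos: [0.5751, -0.2306, 0.0844]
orientation: [-0.002, -0.1, 0.995, 0.0]
contact_force: [-7.0, -1.8, 8.0]
gripper_width: 0.0239
grasp_force: 59.9
```

The force is rising and motion has stopped, so the puck is against the back stop. I'll ease off, release and retreat upward.

To row units: 0.002 m is 0.08, 0.001 m is 0.04.

nudge_tcp(deltas=[0.04,0,0,0,0,0,0.08,0,0,0,0,0,0.08,0,0,0,0,0,0.08,0,0,0,0,0])

```text
time: 13.2
tcp_pos: [0.5746, -0.2307, 0.0844]
orientation: [0.0, -0.099, 0.995, 0.0]
contact_force: [-3.3, 0.3, 5.5]
gripper_width: 0.0235
grasp_force: 59.9
```

nudge_tcp(deltas=[0,0,0,0,0,0,0,0,0,0,0,0,0,0,0,0,0,0,0,0,0,0,0,0,0,0,0,0,0,0,0,0,0,0,0,0], aperture=0.06)

```text
time: 13.7
tcp_pos: [0.5746, -0.2307, 0.0842]
orientation: [-0.0, -0.099, 0.995, 0.0]
contact_force: [0.1, -1.2, 0.8]
gripper_width: 0.0591
grasp_force: 0.0
```

nudge_tcp(deltas=[0,0,-0.4,0,0,0,0,0,-1.2,0,0,0,0,0,-2.4,0,0,0,0,0,-4,0,0,0,0,0,-5.6,0,0,0,0,0,-6.4,0,0,0,0,0,-6.4,0,0,0,0,0,-6.4,0,0,0])

```text
time: 14.37
tcp_pos: [0.5757, -0.2313, 0.2474]
orientation: [0.002, -0.099, 0.995, -0.001]
contact_force: [-0.2, 0.6, -1.3]
gripper_width: 0.0602
grasp_force: 0.0
```

Run:
```python
import cv2
from rig import arm
f=arm.read_camera('scene')['frame'][:,:,::-1]
cv2.imwrite('pics/s5.png',cv2.resize(f[130:300,190:410],None,fx=3.5,fy=3.5,interpolation=cv2.INTER_CUBIC))
```

```text
(no output)
```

View pics/s5.png

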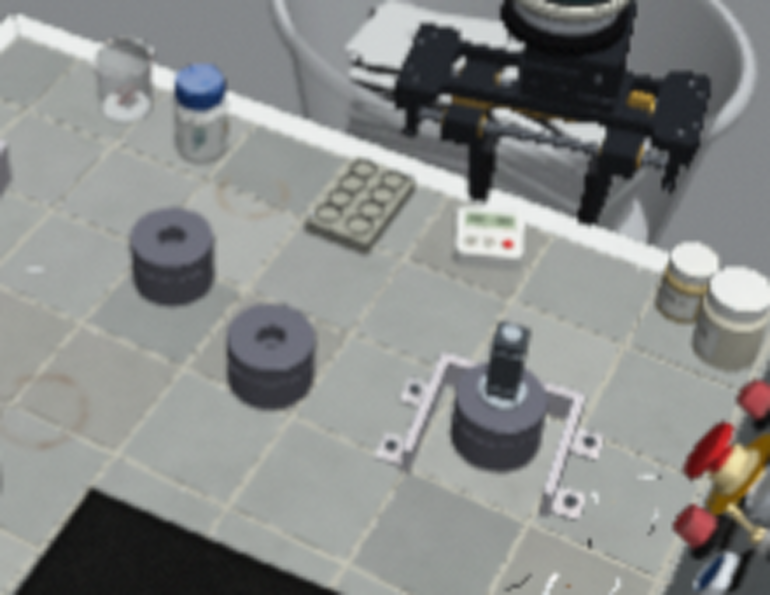

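The puck at (498,415) stands in the bay against the back stop. The gauge is upright in it with the collar down on the top face at (502,390), and pucks B (172,255) and C (270,355) are untouched. Handing in.

```bash
python3 -c "
from rig import arm
print(arm.hand_in())"
```

```text
the job is handed in; nothing more can be done
None
```

Puck A is the good one (the gauge went fully home at the first try); it was slid into the bay against the back stop with the gauge standing home in it, the other two pucks were left in place, and the job was handed in at about 14.4 s of the 54 s allowed (the hand-in returned no verdict).

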